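# Index the sample changer to its reference standard

## Robot

A 6-joint arm with a two-finger parallel gripper is mounted at the origin on a cart in front of the work surface, level with it; the furniture and walls round the work are solid. World frame = base frame: x ahead of the robot, y to its left, z up, the work surface at z = 0. Lengths are in m, angles in degrees, forces in N, time in s.
With the tool pointing down it reaches from about 0.3 to 0.775 m from the base axis. Payload 14.6 kg.
Tool frame: the origin (TCP) lies between the finger pads; the fingertips stand 14 mm ahead of it and the grasp point (between the pads) lies 5 mm behind it; z points along the fingers, y is the line along which they close (so a half turn about z gives the same grasp; the last joint's range is limited). The gripper opens to 94 mm and grips with 3 to 60 N. Pads are 16 mm wide; open, the fingers measure 119 mm over their backs; the gripper's body (75 mm by 177 mm) begins 78 mm behind the grasp point.
Start: joints at [-79.962, 17.183, 87.147, -0, 75.671, -3.816], TCP at [0.132, -0.534, 0.219] pointing down, gripper open.
Joint ranges: [-173.82, 173.82], [-45.26, 126.66], [13.44, 144.39], [-59.66, 239.66], [0, 175.72], [-146.38, 146.38]. Speed limits (degrees/s): [127.2, 127.2, 147.25, 180, 180, 180].

## Interface

Orientations are given as a 3x3 rotation matrix whose columns are the frame's x, y, z axes.
In Python, from station import robot, viewer gives the robot as it stands. The module is installed in compiled form; this text tells all that it offers.
- The arm moves only by the tool jog_arm, never from a script. Its argument "targets" is a list of rows, each an object with "grip": the opening in per cent of the stroke, from 0 (shut) to 100 (fully open); "dp": the shift along the tool's x, y, z in m, a list of three; "turn": the turn about the tool's z in degrees. In form: [{"grip": grip, "dp": [tx, ty, tz], "turn": turn}, ...]. A call has exactly 10 rows; each row is the pose to reach, as a shift and turn from the pose commanded when the call began, along the tool's axes at that moment; what a row does not reach only later rows make up. A row lasts 1/8 s, in which the tool goes at most 62.5 mm and 10.7 degrees, less where a joint would pass 70% of its speed; a pose out of reach is approached as far as the arm can. A call with a gripper value outside its range is refused whole. The fingers move at their own pace and stop on an object; "squeeze" is the grip in N (left out, the last holds). Time passes only in rows, so rows that repeat a pose let the fingers close, or fill a call up. It gives the time, the measured TCP pose, the force, the opening and the grip force at its end, in the units of the state.
- robot.get_state(): the state, without advancing time (a new reading comes with each control period).
- viewer.camera(name): name is "scene" or "top" or "wrist"; returns the picture (480x640x3 uint8, red, green, blue); there is no depth.
- viewer.camera_params(name): a dict with "vfov" (degrees; the focal length in pixels is half the picture's height over the tangent of half this angle, whatever the lens; pixels are square), "cx", "cy" (the principal point, pixels), "k1" (the pictures are not rectified: a ray, as slopes to the right and down, at radius r is drawn at 1 + k1 r^2 times it, then the intrinsics apply), "cam_to_world" (4x4, takes a point from camera to world coordinates); the wrist camera has in their place "mount" (4x4, takes a point from camera to tool coordinates, whose origin is the TCP and whose axes are the flange's). Camera axes: x right, y down, z forward; pixel columns grow to the right and rows downward; lengths in m; the calibration is good to about 2 mm. A picture is of the moment at which its call begins: read the wrist's pose just before it. camera_params takes no time and is no camera call.
- robot.sign_off(): hands the job in; it is judged then, once.
Trained networks look in the newest picture that a camera, given by its name, has taken for a name from the list of things; names that differ only in an ending like _2 or _b are one class to them, and where a whole thing is asked for, a point or a joint stands for the part that bears it (a point fixed in the world has none). Each returns a list of dicts, best first, with "score" (0 to 1); they miss things now and then, are a little off and sometimes report something else, mostly with a low value. They report only what shows in the picture. A call takes as long as a camera call. They do not tell look-alikes from the thing itself.
- viewer.boxes_of(query, camera): "position" ([x, y, z] in m, in world coordinates, good to about 4 mm: the middle of the surface that is visible of it).
- viewer.outline_of(query, camera): "region" (480x640 bool, what is visible of it).
- viewer.pinpoint(query, camera): "position" ([x, y, z] in m, in world coordinates, good to about 4 mm: a listed point, or the origin of a listed thing).
The state is a dict: "time_s": time; "qpos": joint angles; "dq": joint speeds; "tau": joint torques, N m; "tool_pos": TCP position; "orientation": TCP orientation; "ft_force": force on the tool from outside, world axes, zero at the start; "torque": the same for the moment, N m; "gripper_width": finger opening in m; "grip_force": force on a finger pad.
Only numpy, scipy, OpenCV 4.12 (cv2) and the standard library are available. Lean on these libraries where they do the work, as an engineer would, in place of code of your own. Each camera call takes 0.05 s, during which the arm holds its last target. There are 200 camera calls.

## Task

The detector has to be checked against the reference standard, the one dropper bottle (tall, with a pointed nozzle) on the sample carousel. First take away the reagent bottle that was left standing between the carousel's pegs and stand it upright on the bench, clear of the circle the pegs sweep; the pegs must not run into it. Then push the carousel round by a peg until the dropper bottle stands under the detector and the carousel has dropped into its stop, with every vial still upright in its socket and the things lying about left where they are.

Things in the scene. Friction and masses are not known exactly. Their poses are not given: they have to be found in the camera images.
- changer: sample changer, fixed on the bench: grey base plate 12 mm thick (85 mm in front of the carousel's axis to 200 mm behind, 170 mm wide; a detent housing on its +y side reaches 136 mm out, 28 mm high). Origin: on the carousel's vertical axis at bench height; x points to the detector (away from the robot, turned by the yaw), y left, z up. A steel post stands 175 mm out along x
- hub (a point): centre of the carousel disc's top face, on its axis, 36 mm above the bench. Aluminium disc of radius 86 mm; six grey sockets (inside width 30 mm, rims 56 mm above the bench) every 60 degrees on a circle of radius 62 mm; a black centre boss 59 mm high; three flat arms 120 degrees apart, each with an upright black peg. All that turns stays within 136 mm of the axis
- detector (a point): centre of the underside of the detector's snout, 132 mm above the bench, 62 mm from the axis. The detector is a white cylinder 48 mm across, up to 230 mm high, on an arm from the post at the back
- carousel (a joint): angle of the carousel (rad), 0 at the start, positive anticlockwise from above, a full turn free either way. A spring detent (ball on a six-lobed wheel) holds it at every multiple of pi/3; let go within about 25 degrees of a stop, it pulls itself in. Turning to the next stop takes 2 to 4 N at a peg
- detent (a joint): travel of the detent's spring plunger (m): about 0 when the ball sits in a notch (carousel in a stop), 0.006 on the crest midway between stops
- peg_0 (a point): centre of the top of a peg: an upright black finger peg, 18 mm across (15 to 20 mm), from 36 to 100 mm above the bench, 125 mm from the carousel's axis; turns with the carousel. At the start it stands on the left of the front, 60 degrees from the changer's -x direction
- peg_1 (a point): top of the second peg, same shape; at the start on the right of the front, 60 degrees from the changer's -x direction
- peg_2 (a point): top of the third peg, same shape; at the start at the back, beyond the detector
- dropper: the reference standard: a white plastic dropper bottle, 27 mm across, 84 mm tall with a narrow pointed nozzle, standing loose in a socket; origin at the centre of its underside (38 mm above the bench), top 122 mm above the bench. At the start it is one or two stops (60 or 120 degrees) from the detector, to either side.
- vial_a: sample vial: short amber glass vial with flat white cap, 27 mm across, 47 mm tall, standing loose in a socket; origin at the centre of its underside. This one is under the detector at the start
- vial_b: sample vial, as vial_a, in another socket
- vial_c: sample vial, as vial_a, in another socket
- vial_d: sample vial, as vial_a, in another socket
- reagent_bottle: the obstacle: a round clear-and-white reagent bottle with a screw cap, 68 mm across, 121 mm tall, 0.25 kg; the cap is 41 mm across, from 99 to 121 mm high, and fixed to the bottle. Origin at the centre of its underside. It stands on the bench in front of the carousel, between the two front pegs
- timer: bystander: white kitchen timer, 62 x 62 x 17 mm, lying to the right of the changer; origin at the centre of its underside
- freezer_box: bystander: flat square card storage box with lid, 134 x 134 x 50 mm, to the left of the changer; origin at the centre of its underside
- pen: bystander: pen, 137 mm long, 11 mm thick, lying to the right of the timer; origin at the centre of its underside
Not all that is in view belongs to the job. Leave any purple look-alike of the reagent_bottle alone.

How it is judged:
By the outcome, as a careful person would: the job done as asked, in the order asked, and still so for the second after the job is handed in, with the robot touching nothing.
It also fails if it takes over 58 s, if anything falls off the work surface, if the arm or the gripper's body presses on something with over 40 N, if the wrist force passes 120 N, or if a joint passes its speed limit or range.

## Working session

There is one attempt and no reset: what is moved stays moved. The work goes in short steps, Python scripts to look and compute and a tool call to move; the robot and the scene stay as the last step left them, time stands still between calls to the robot, and variables do not carry over. Pictures are saved under pics/ and viewed, at most 10 in all, crops included, and the job is handed in when it is done.

Besides the shell and the picture viewer there is one more tool, called as a command line: name --argument value ..., lists and objects as JSON in quotes. jog_arm: Moves the arm, as the interface text tells. Its arguments: {"type":"object","properties":{"targets":{"type":"array"},"squeeze":{"type":"number"}},"required":["targets"]}

```bash
mkdir -p pics; python3 - <<'E'
from station import robot, viewer
import cv2, numpy as np
np.set_printoptions(precision=3,suppress=True)
ims=[]
for c in ("top","scene"):
    im=viewer.camera(c); cv2.imwrite(f"pics/{c}0.png",im[:,:,::-1])
    for q in ("hub","detector","peg_0","dropper","vial_a","reagent_bottle","timer","freezer_box","pen"):
        print(c,q,[(np.round(d["position"],3).tolist(),round(d["score"],2)) for d in viewer.pinpoint(q,c)][:6])
s=robot.get_state(); print(s["time_s"],s["tool_pos"],s["orientation"],s["gripper_width"])
E
```

```text
top hub [([0.625, 0.024, 0.033], 0.94)]
top detector [([0.686, 0.029, 0.135], 0.76), ([0.687, -0.176, -0.0], 0.51)]
top peg_0 [([0.578, -0.096, 0.096], 0.72), ([0.559, 0.123, 0.097], 0.69), ([0.629, 0.021, -0.001], 0.32)]
top dropper [([0.556, 0.123, 0.098], 0.47), ([0.594, 0.078, 0.04], 0.45)]
top vial_a [([0.602, -0.034, 0.039], 0.68), ([0.653, 0.078, 0.033], 0.56), ([0.669, -0.032, 0.039], 0.53), ([0.63, 0.021, 0.034], 0.5), ([0.694, 0.024, 0.043], 0.39)]
top reagent_bottle [([0.581, 0.234, 0.002], 0.83), ([0.498, -0.001, -0.002], 0.56), ([0.443, 0.18, 0.002], 0.55)]
top timer [([0.688, -0.176, -0.001], 0.6)]
top freezer_box [([0.724, 0.275, 0.002], 0.88)]
top pen [([0.64, -0.279, 0.003], 0.6)]
scene hub [([0.631, 0.023, 0.036], 0.84)]
scene detector [([0.689, 0.028, 0.133], 0.87)]
scene peg_0 [([0.558, 0.126, 0.105], 0.88), ([0.753, 0.034, 0.101], 0.76), ([0.578, -0.09, 0.098], 0.7), ([0.601, -0.038, 0.038], 0.53), ([0.692, -0.174, 0.006], 0.34)]
scene dropper [([0.593, 0.077, 0.039], 0.74)]
scene vial_a [([0.752, 0.032, 0.099], 0.7), ([0.603, -0.038, 0.04], 0.56), ([0.666, -0.03, 0.037], 0.56), ([0.693, 0.026, 0.039], 0.46), ([0.657, 0.077, 0.037], 0.46)]
scene reagent_bottle [([0.44, 0.179, 0.001], 0.82), ([0.499, -0.001, -0.0], 0.64), ([0.58, 0.235, -0.001], 0.55)]
scene timer [([0.691, -0.174, 0.005], 0.81)]
scene freezer_box [([0.725, 0.277, -0.002], 0.68)]
scene pen [([0.64, -0.281, 0.001], 0.54)]
1.0 [ 0.132 -0.534  0.219] [[ 0.971  0.239 -0.   ]
 [ 0.239 -0.971  0.   ]
 [-0.    -0.    -1.   ]] 0.09373687425117316
```

View pics/top0.png

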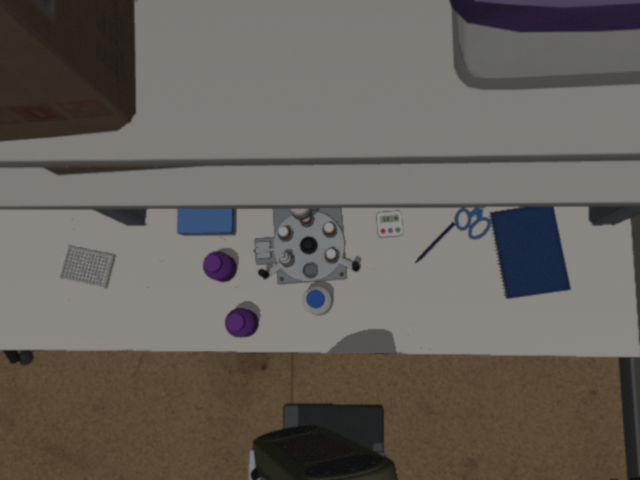

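View pics/scene0.png

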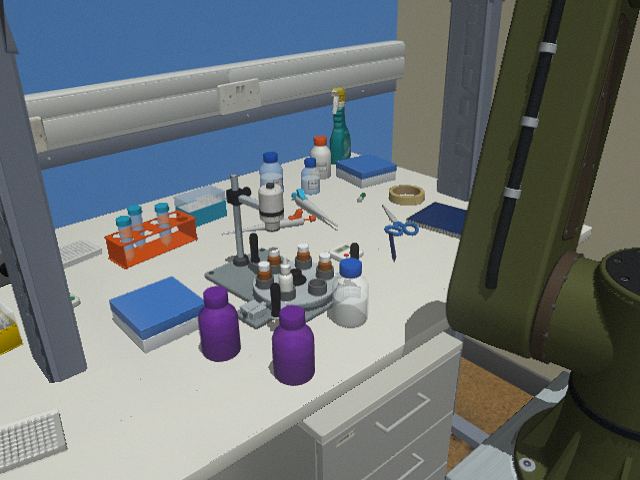

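The reagent bottle is the white one with the blue cap, at pixel (317,298) in the top view and about (0.499, -0.001). The two purple look-alikes are at (219,266) and (240,321). The dropper is front left, at pixel (287,258), at the same angle as peg_0, so the carousel has to turn 120° clockwise. I'll grip the bottle by its cap first.

jog_arm --targets '[{"grip":100,"dp":[0.03,-0.027,0],"turn":0},{"grip":100,"dp":[0.08,-0.07,0],"turn":0},{"grip":100,"dp":[0.125,-0.11,0],"turn":0},{"grip":100,"dp":[0.17,-0.15,0],"turn":0},{"grip":100,"dp":[0.22,-0.195,0],"turn":0},{"grip":100,"dp":[0.265,-0.237,0],"turn":0},{"grip":100,"dp":[0.31,-0.277,0],"turn":0},{"grip":100,"dp":[0.355,-0.317,0],"turn":0},{"grip":100,"dp":[0.395,-0.353,0],"turn":0},{"grip":100,"dp":[0.43,-0.383,0],"turn":0}]' --squeeze 25

```text
time_s: 2.25
tool_pos: [0.4583, -0.0572, 0.2196]
orientation: [[0.971, 0.24, 0.0], [0.24, -0.971, -0.0], [0.0, 0.0, -1.0]]
ft_force: [-0.5, -1.1, 0.2]
gripper_width: 0.0937
grip_force: 0.0
```

jog_arm --targets '[{"grip":100,"dp":[0.02,-0.018,0],"turn":0},{"grip":100,"dp":[0.04,-0.036,0],"turn":0},{"grip":100,"dp":[0.053,-0.047,0],"turn":0},{"grip":100,"dp":[0.053,-0.047,0],"turn":0},{"grip":100,"dp":[0.053,-0.047,0],"turn":0},{"grip":100,"dp":[0.053,-0.047,0],"turn":0},{"grip":100,"dp":[0.053,-0.047,0.01],"turn":0},{"grip":100,"dp":[0.053,-0.047,0.02],"turn":0},{"grip":100,"dp":[0.053,-0.047,0.03],"turn":0},{"grip":100,"dp":[0.053,-0.047,0.03],"turn":0}]'

```text
time_s: 3.5
tool_pos: [0.4973, -0.0009, 0.1884]
orientation: [[0.971, 0.239, -0.002], [0.239, -0.971, 0.0], [-0.002, -0.001, -1.0]]
ft_force: [-0.0, -0.1, -0.3]
gripper_width: 0.0935
grip_force: 0.0
```

```bash
python3 - <<'E'
from station import robot, viewer
import cv2, numpy as np
s=robot.get_state(); print(s["time_s"],s["tool_pos"],s["orientation"],s["qpos"],s["ft_force"])
im=viewer.camera("wrist"); cv2.imwrite("pics/w1.png",im[:,:,::-1])
for q in ("reagent_bottle","peg_0"):
    print(q,[(np.round(d["position"],3).tolist(),round(d["score"],2)) for d in viewer.pinpoint(q,"wrist")][:4])
E
```

```text
3.5 [ 0.49729564 -0.00085128  0.1884466 ] [[ 9.70908800e-01  2.39443423e-01 -1.71749007e-03]
 [ 2.39443935e-01 -9.70910188e-01  9.60233219e-05]
 [-1.64453645e-03 -5.04472469e-04 -9.99998521e-01]] [-4.31775348e+00  1.21836904e+01  9.77144040e+01 -2.04336204e-03
  7.02004455e+01  7.18292217e+01] [-0.04555002 -0.12963637 -0.30937421]
reagent_bottle [([0.58, 0.234, -0.0], 0.71), ([0.63, 0.023, 0.036], 0.22)]
peg_0 [([0.573, -0.092, 0.1], 0.89), ([0.556, 0.122, 0.098], 0.81)]
```

View pics/w1.png

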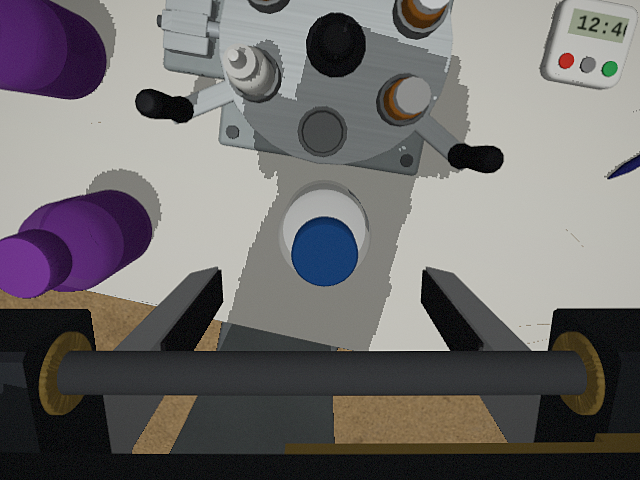

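The blue cap sits at about (324,250), midway between the fingertips at columns 222 and 422. I'll go down and grip.

jog_arm --targets '[{"grip":100,"dp":[0.001,0,0.015],"turn":0},{"grip":100,"dp":[0.001,0,0.035],"turn":0},{"grip":100,"dp":[0.001,0,0.055],"turn":0},{"grip":100,"dp":[0.001,0,0.072],"turn":0},{"grip":100,"dp":[0.001,0,0.079],"turn":0},{"grip":100,"dp":[0.001,0,0.079],"turn":0},{"grip":30,"dp":[0.001,0,0.079],"turn":0},{"grip":30,"dp":[0.001,0,0.079],"turn":0},{"grip":30,"dp":[0.001,0,0.079],"turn":0},{"grip":30,"dp":[0.001,0,0.079],"turn":0}]' --squeeze 25

```text
time_s: 4.9
tool_pos: [0.4987, -0.0006, 0.1106]
orientation: [[0.971, 0.239, 0.0], [0.239, -0.971, 0.0], [0.0, 0.0, -1.0]]
ft_force: [-0.0, 0.2, 0.3]
gripper_width: 0.0577
grip_force: 0.0
```

jog_arm --targets '[{"grip":30,"dp":[0,0,0],"turn":0},{"grip":30,"dp":[0,0,0],"turn":0},{"grip":30,"dp":[0,0,0],"turn":0},{"grip":30,"dp":[0,0,0],"turn":0},{"grip":30,"dp":[0,0,-0.004],"turn":0},{"grip":30,"dp":[0,0,-0.01],"turn":0},{"grip":30,"dp":[0,0,-0.018],"turn":0},{"grip":30,"dp":[0,0,-0.025],"turn":0},{"grip":30,"dp":[0,0,-0.03],"turn":0},{"grip":30,"dp":[0,0,-0.03],"turn":0}]'

```text
time_s: 6.15
tool_pos: [0.4988, -0.0006, 0.1408]
orientation: [[0.971, 0.239, 0.001], [0.239, -0.971, -0.0], [0.001, 0.0, -1.0]]
ft_force: [-0.4, -0.2, -2.9]
gripper_width: 0.0404
grip_force: 26.4
```

jog_arm --targets '[{"grip":30,"dp":[-0.006,0.01,0],"turn":0},{"grip":30,"dp":[-0.014,0.03,0],"turn":0},{"grip":30,"dp":[-0.022,0.05,0],"turn":0},{"grip":30,"dp":[-0.032,0.072,0],"turn":0},{"grip":30,"dp":[-0.042,0.095,0],"turn":0},{"grip":30,"dp":[-0.052,0.118,0],"turn":0},{"grip":30,"dp":[-0.062,0.14,0],"turn":0},{"grip":30,"dp":[-0.068,0.156,0],"turn":0},{"grip":30,"dp":[-0.07,0.164,0],"turn":0},{"grip":30,"dp":[-0.071,0.167,0],"turn":0}]'

```text
time_s: 7.4
tool_pos: [0.4697, -0.1799, 0.1403]
orientation: [[0.971, 0.239, -0.0], [0.239, -0.971, 0.0], [-0.0, -0.0, -1.0]]
ft_force: [-0.5, 0.0, -2.7]
gripper_width: 0.0408
grip_force: 26.4
```

jog_arm --targets '[{"grip":30,"dp":[0,0,0.005],"turn":0},{"grip":30,"dp":[0,0,0.012],"turn":0},{"grip":30,"dp":[0,0,0.018],"turn":0},{"grip":30,"dp":[0,0,0.022],"turn":0},{"grip":30,"dp":[0,0,0.026],"turn":0},{"grip":30,"dp":[0,0,0.028],"turn":0},{"grip":30,"dp":[0,0,0.029],"turn":0},{"grip":30,"dp":[0,0,0.03],"turn":0},{"grip":30,"dp":[0,0,0.03],"turn":0},{"grip":30,"dp":[0,0,0.03],"turn":0}]'

```text
time_s: 8.65
tool_pos: [0.4698, -0.1798, 0.1106]
orientation: [[0.971, 0.239, 0.0], [0.239, -0.971, -0.0], [0.0, 0.0, -1.0]]
ft_force: [-0.8, 0.6, 0.3]
gripper_width: 0.0407
grip_force: 26.5
```

jog_arm --targets '[{"grip":95,"dp":[0,0,0],"turn":0},{"grip":95,"dp":[0,0,0],"turn":0},{"grip":95,"dp":[0,0,0],"turn":0},{"grip":95,"dp":[0,0,0],"turn":0},{"grip":95,"dp":[0,0,0],"turn":0},{"grip":95,"dp":[0,0,-0.02],"turn":0},{"grip":95,"dp":[0,0,-0.045],"turn":0},{"grip":95,"dp":[0,0,-0.07],"turn":0},{"grip":95,"dp":[0,0,-0.09],"turn":0},{"grip":95,"dp":[0,0,-0.09],"turn":0}]'

```text
time_s: 9.9
tool_pos: [0.4702, -0.1799, 0.2015]
orientation: [[0.971, 0.239, 0.002], [0.239, -0.971, -0.001], [0.002, 0.002, -1.0]]
ft_force: [0.3, 1.1, 0.3]
gripper_width: 0.0891
grip_force: 0.0
```

```bash
python3 - <<'E'
from station import robot, viewer
import cv2, numpy as np
s=robot.get_state(); print(s["time_s"],s["tool_pos"],s["qpos"],s["ft_force"])
for c in ("top","wrist"):
  im=viewer.camera(c); cv2.imwrite(f"pics/{c}2.png",im[:,:,::-1])
  for q in ("reagent_bottle","peg_0","hub"):
    print(c,q,[(np.round(d["position"],3).tolist(),round(d["score"],2)) for d in viewer.pinpoint(q,c)][:4])
E
```

```text
9.9 [ 0.47015502 -0.179946    0.20146055] [-2.51137580e+01  1.20826870e+01  9.60178615e+01  1.54466736e-03
  7.17566437e+01  5.10315761e+01] [0.334564   1.12675488 0.33246041]
top reagent_bottle [([0.58, 0.236, -0.002], 0.62), ([0.444, 0.179, 0.004], 0.57)]
top peg_0 [([0.561, 0.122, 0.099], 0.88), ([0.576, -0.094, 0.1], 0.57)]
top hub [([0.625, 0.021, 0.032], 0.77)]
wrist reagent_bottle [([0.464, -0.178, -0.003], 0.56), ([0.639, -0.282, -0.001], 0.19)]
wrist peg_0 [([0.573, -0.092, 0.101], 0.76)]
wrist hub []
```

View pics/wrist2.png

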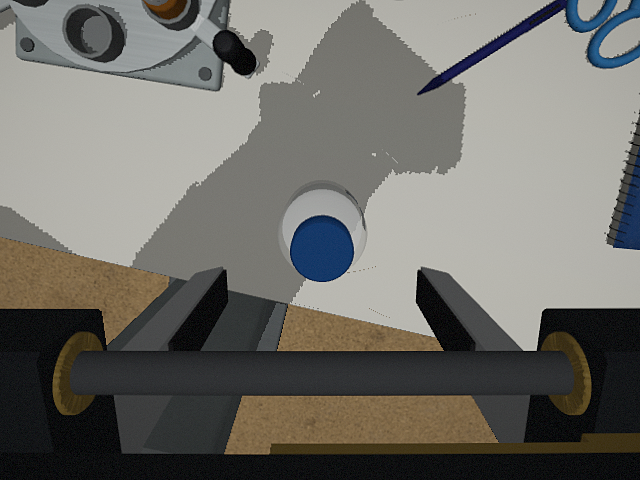

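The bottle stands upright at about (0.468, -0.179), with its cap at (322,248), well clear of the peg circle. Next the open fingers go loosely around peg_1, at about (0.576, -0.092).

jog_arm --targets '[{"grip":44,"dp":[0.008,-0.004,0],"turn":-4},{"grip":44,"dp":[0.022,-0.011,0],"turn":-8},{"grip":44,"dp":[0.037,-0.018,0],"turn":-13},{"grip":44,"dp":[0.052,-0.025,0],"turn":-18},{"grip":44,"dp":[0.067,-0.032,0],"turn":-23},{"grip":44,"dp":[0.082,-0.04,0],"turn":-28},{"grip":44,"dp":[0.097,-0.047,0],"turn":-33},{"grip":44,"dp":[0.112,-0.054,0],"turn":-38},{"grip":44,"dp":[0.12,-0.058,0],"turn":-41},{"grip":44,"dp":[0.124,-0.06,0],"turn":-41}]'

```text
time_s: 11.55
tool_pos: [0.5759, -0.0915, 0.2001]
orientation: [[0.576, 0.818, -0.0], [0.818, -0.576, 0.0], [-0.0, -0.0, -1.0]]
ft_force: [0.7, -0.2, -0.5]
gripper_width: 0.0416
grip_force: 0.0
```

jog_arm --targets '[{"grip":44,"dp":[0,0,0.01],"turn":0},{"grip":44,"dp":[0,0,0.03],"turn":0},{"grip":44,"dp":[0,0,0.05],"turn":0},{"grip":44,"dp":[0,0,0.06],"turn":0},{"grip":44,"dp":[0,0,0.064],"turn":0},{"grip":44,"dp":[0,0,0.064],"turn":0},{"grip":44,"dp":[0,0,0.064],"turn":0},{"grip":44,"dp":[0,0,0.064],"turn":0},{"grip":44,"dp":[0,0,0.064],"turn":0},{"grip":44,"dp":[0,0,0.064],"turn":0}]'

```text
time_s: 12.8
tool_pos: [0.5757, -0.0918, 0.1365]
orientation: [[0.576, 0.818, 0.0], [0.818, -0.576, -0.0], [0.0, 0.0, -1.0]]
ft_force: [0.8, 0.5, -0.4]
gripper_width: 0.0412
grip_force: 0.0
```

```bash
python3 - <<'E'
from station import robot, viewer
import cv2, numpy as np
s=robot.get_state(); print(s["time_s"],s["tool_pos"],s["orientation"],s["qpos"],s["ft_force"],s["gripper_width"])
im=viewer.camera("wrist"); cv2.imwrite("pics/w3.png",im[:,:,::-1])
for q in ("peg_0",):
    print(q,[(np.round(d["position"],3).tolist(),round(d["score"],2)) for d in viewer.pinpoint(q,"wrist")][:4])
E
```

```text
12.8 [ 0.57574055 -0.09178411  0.1365245 ] [[ 5.75672801e-01  8.17680144e-01  9.07928521e-05]
 [ 8.17680147e-01 -5.75672804e-01 -1.92827728e-06]
 [ 5.06902617e-05  7.53495694e-05 -9.99999996e-01]] [-1.26575402e+01  2.57895014e+01  8.68477145e+01  1.11828252e-03
  6.73576843e+01  2.24887920e+01] [ 0.82599066  0.48213687 -0.4444429 ] 0.041192996171754315
peg_0 [([0.571, -0.094, 0.101], 0.98)]
```

View pics/w3.png

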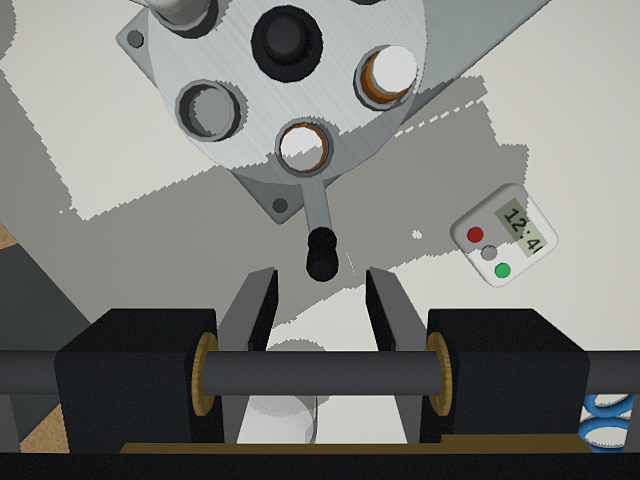

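Peg_1's top is at (322,260), centred between the fingertips at columns 277 and 367. I'll go down around it and work out the arc.

jog_arm --targets '[{"grip":44,"dp":[-0.001,0,0.01],"turn":0},{"grip":44,"dp":[-0.002,0,0.02],"turn":0},{"grip":44,"dp":[-0.002,0,0.03],"turn":0},{"grip":44,"dp":[-0.002,0,0.04],"turn":0},{"grip":44,"dp":[-0.002,0,0.05],"turn":0},{"grip":44,"dp":[-0.002,0,0.056],"turn":0},{"grip":44,"dp":[-0.002,0,0.058],"turn":0},{"grip":44,"dp":[-0.002,0,0.058],"turn":0},{"grip":44,"dp":[-0.002,0,0.058],"turn":0},{"grip":44,"dp":[-0.002,0,0.058],"turn":0}]'

```text
time_s: 14.15
tool_pos: [0.5747, -0.0935, 0.0787]
orientation: [[0.576, 0.818, 0.0], [0.818, -0.576, -0.0], [0.0, 0.0, -1.0]]
ft_force: [-0.4, 0.6, 0.6]
gripper_width: 0.0413
grip_force: 0.0
```

```bash
python3 - <<'E'
from station import robot
import numpy as np
s=robot.get_state(); p0=s["tool_pos"][:2]; R=np.array(s["orientation"]); print(s["time_s"],s["tool_pos"],s["ft_force"],s["gripper_width"])
C=np.array([.630,.022]); d=p0-C; r0=np.hypot(*d); a0=np.degrees(np.arctan2(d[1],d[0])); print(r0,a0)
yaw0=np.arctan2(R[1,1],R[0,1])
P=lambda t:C+r0*np.array([np.cos(np.radians(a0-t)),np.sin(np.radians(a0-t))])
for k in range(5):
    y=yaw0-np.radians(16*k); Y=np.array([np.cos(y),np.sin(y)]); X=np.array([-Y[1],Y[0]])
    print(k,[[round(float((P(24*k+2.4*i)-P(24*k))@v),4) for v in (X,Y)]+[round(1.6*i,1)] for i in range(1,11)])
E
```

```text
14.15 [ 0.57470333 -0.09345858  0.07870741] [-0.36230949  0.61982683  0.6022838 ] 0.04129078889960928
0.12801720328019414 -115.59119622338153
0 [[-0.0008, -0.0053, 1.6], [-0.0013, -0.0106, 3.2], [-0.0017, -0.016, 4.8], [-0.0018, -0.0214, 6.4], [-0.0017, -0.0267, 8.0], [-0.0013, -0.0321, 9.6], [-0.0008, -0.0374, 11.2], [0.0, -0.0427, 12.8], [0.001, -0.048, 14.4], [0.0023, -0.0532, 16.0]]
1 [[-0.0, -0.0054, 1.6], [0.0002, -0.0107, 3.2], [0.0006, -0.0161, 4.8], [0.0012, -0.0214, 6.4], [0.0021, -0.0267, 8.0], [0.0032, -0.0319, 9.6], [0.0045, -0.0371, 11.2], [0.006, -0.0423, 12.8], [0.0077, -0.0474, 14.4], [0.0097, -0.0524, 16.0]]
2 [[0.0007, -0.0053, 1.6], [0.0016, -0.0106, 3.2], [0.0028, -0.0158, 4.8], [0.0042, -0.021, 6.4], [0.0058, -0.0261, 8.0], [0.0076, -0.0312, 9.6], [0.0096, -0.0362, 11.2], [0.0118, -0.041, 12.8], [0.0142, -0.0458, 14.4], [0.0168, -0.0505, 16.0]]
3 [[0.0014, -0.0052, 1.6], [0.0031, -0.0103, 3.2], [0.005, -0.0153, 4.8], [0.0071, -0.0202, 6.4], [0.0093, -0.0251, 8.0], [0.0118, -0.0298, 9.6], [0.0145, -0.0345, 11.2], [0.0174, -0.039, 12.8], [0.0205, -0.0434, 14.4], [0.0237, -0.0477, 16.0]]
4 [[0.0022, -0.0049, 1.6], [0.0045, -0.0097, 3.2], [0.0071, -0.0144, 4.8], [0.0098, -0.019, 6.4], [0.0127, -0.0235, 8.0], [0.0159, -0.0279, 9.6], [0.0192, -0.0321, 11.2], [0.0227, -0.0362, 12.8], [0.0263, -0.0401, 14.4], [0.0301, -0.0439, 16.0]]
```

jog_arm --targets '[{"grip":44,"dp":[-0.001,-0.005,0],"turn":1.6},{"grip":44,"dp":[-0.001,-0.011,0],"turn":3.2},{"grip":44,"dp":[-0.002,-0.016,0],"turn":4.8},{"grip":44,"dp":[-0.002,-0.021,0],"turn":6.4},{"grip":44,"dp":[-0.002,-0.027,0],"turn":8},{"grip":44,"dp":[-0.001,-0.032,0],"turn":9.6},{"grip":44,"dp":[-0.001,-0.037,0],"turn":11.2},{"grip":44,"dp":[0,-0.043,0],"turn":12.8},{"grip":44,"dp":[0.001,-0.048,0],"turn":14.4},{"grip":44,"dp":[0.002,-0.053,0],"turn":16}]'

```text
time_s: 15.4
tool_pos: [0.5323, -0.062, 0.0788]
orientation: [[0.78, 0.625, 0.001], [0.625, -0.78, -0.001], [-0.0, 0.002, -1.0]]
ft_force: [0.7, -7.0, -0.6]
gripper_width: 0.0414
grip_force: 3.2
```

jog_arm --targets '[{"grip":44,"dp":[0,-0.005,0],"turn":1.6},{"grip":44,"dp":[0,-0.011,0],"turn":3.2},{"grip":44,"dp":[0.001,-0.016,0],"turn":4.8},{"grip":44,"dp":[0.001,-0.021,0],"turn":6.4},{"grip":44,"dp":[0.002,-0.027,0],"turn":8},{"grip":44,"dp":[0.003,-0.032,0],"turn":9.6},{"grip":44,"dp":[0.005,-0.037,0],"turn":11.2},{"grip":44,"dp":[0.006,-0.042,0],"turn":12.8},{"grip":44,"dp":[0.008,-0.047,0],"turn":14.4},{"grip":44,"dp":[0.01,-0.052,0],"turn":16}]'

```text
time_s: 16.65
tool_pos: [0.5072, -0.0144, 0.0785]
orientation: [[0.922, 0.387, -0.0], [0.387, -0.922, -0.0], [-0.0, 0.0, -1.0]]
ft_force: [0.3, -2.7, 0.4]
gripper_width: 0.0414
grip_force: 1.5
```

```bash
python3 - <<'E'
from station import robot, viewer
import cv2, numpy as np
s=robot.get_state(); print(s["time_s"],s["tool_pos"],s["qpos"],s["ft_force"],s["gripper_width"])
im=viewer.camera("scene"); cv2.imwrite("pics/s4.png",im[:,:,::-1][100:400,150:500])
for q in ("peg_0","dropper"):
    print(q,[(np.round(d["position"],3).tolist(),round(d["score"],2)) for d in viewer.pinpoint(q,"scene")][:4])
E
```

```text
16.65 [ 0.50720065 -0.01444877  0.07848487] [-5.75873484e+00  2.14776660e+01  1.01977589e+02 -2.23327847e-02
  5.65524160e+01  6.15129532e+01] [ 0.28009887 -2.72256467  0.40397977] 0.04144522852971507
peg_0 [([0.514, -0.025, 0.098], 0.81), ([0.728, -0.055, 0.098], 0.76), ([0.629, 0.024, 0.034], 0.7), ([0.651, 0.147, 0.104], 0.64)]
dropper [([0.638, 0.082, 0.034], 0.57)]
```

View pics/s4.png

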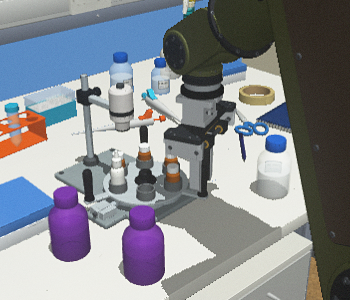

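The crop shows the carousel turning, with the dropper at about (117,170) moving back on the left, the vials upright and the reagent bottle standing at (273,165). I'll carry on round the arc.

jog_arm --targets '[{"grip":44,"dp":[0.001,-0.005,0],"turn":1.6},{"grip":44,"dp":[0.002,-0.011,0],"turn":3.2},{"grip":44,"dp":[0.003,-0.016,0],"turn":4.8},{"grip":44,"dp":[0.004,-0.021,0],"turn":6.4},{"grip":44,"dp":[0.006,-0.026,0],"turn":8},{"grip":44,"dp":[0.008,-0.031,0],"turn":9.6},{"grip":44,"dp":[0.01,-0.036,0],"turn":11.2},{"grip":44,"dp":[0.012,-0.041,0],"turn":12.8},{"grip":44,"dp":[0.014,-0.046,0],"turn":14.4},{"grip":44,"dp":[0.017,-0.05,0],"turn":16}]'

```text
time_s: 18.05
tool_pos: [0.5034, 0.0377, 0.0783]
orientation: [[0.993, 0.119, -0.001], [0.119, -0.993, -0.001], [-0.001, 0.001, -1.0]]
ft_force: [-2.8, -5.4, 0.9]
gripper_width: 0.0414
grip_force: 2.8
```

jog_arm --targets '[{"grip":44,"dp":[0.001,-0.005,0],"turn":1.6},{"grip":44,"dp":[0.003,-0.01,0],"turn":3.2},{"grip":44,"dp":[0.005,-0.015,0],"turn":4.8},{"grip":44,"dp":[0.007,-0.02,0],"turn":6.4},{"grip":44,"dp":[0.009,-0.025,0],"turn":8},{"grip":44,"dp":[0.012,-0.03,0],"turn":9.6},{"grip":44,"dp":[0.0145,-0.0345,0],"turn":11.2},{"grip":44,"dp":[0.0175,-0.039,0],"turn":12.8},{"grip":44,"dp":[0.0205,-0.0435,0],"turn":14.4},{"grip":44,"dp":[0.0235,-0.0475,0],"turn":16}]'

```text
time_s: 19.3
tool_pos: [0.521, 0.088, 0.0781]
orientation: [[0.987, -0.16, -0.002], [-0.16, -0.987, -0.0], [-0.002, 0.001, -1.0]]
ft_force: [-4.5, -3.9, -0.5]
gripper_width: 0.0412
grip_force: 2.3
```

jog_arm --targets '[{"grip":44,"dp":[0.002,-0.005,0],"turn":1.6},{"grip":44,"dp":[0.0045,-0.0095,0],"turn":3.2},{"grip":44,"dp":[0.007,-0.0145,0],"turn":4.8},{"grip":44,"dp":[0.01,-0.019,0],"turn":6.4},{"grip":44,"dp":[0.0125,-0.0235,0],"turn":8},{"grip":44,"dp":[0.016,-0.028,0],"turn":9.6},{"grip":44,"dp":[0.019,-0.032,0],"turn":11.2},{"grip":44,"dp":[0.0225,-0.036,0],"turn":12.8},{"grip":44,"dp":[0.0265,-0.04,0],"turn":14.4},{"grip":44,"dp":[0.03,-0.044,0],"turn":16}]'

```text
time_s: 20.55
tool_pos: [0.5585, 0.127, 0.0785]
orientation: [[0.904, -0.427, 0.0], [-0.427, -0.904, 0.0], [0.0, -0.0, -1.0]]
ft_force: [-0.9, -1.1, -0.7]
gripper_width: 0.0413
grip_force: 1.0
```

jog_arm --targets '[{"grip":44,"dp":[0,0,0],"turn":0},{"grip":44,"dp":[0,0,0],"turn":0},{"grip":44,"dp":[0,0,0],"turn":0},{"grip":44,"dp":[0,0,0],"turn":0},{"grip":44,"dp":[0,0,0],"turn":0},{"grip":44,"dp":[0,0,0],"turn":0},{"grip":44,"dp":[0,0,0],"turn":0},{"grip":44,"dp":[0,0,0],"turn":0},{"grip":44,"dp":[0,0,0],"turn":0},{"grip":44,"dp":[0,0,0],"turn":0}]'

```text
time_s: 21.8
tool_pos: [0.5581, 0.1268, 0.0785]
orientation: [[0.905, -0.425, 0.0], [-0.425, -0.905, 0.0], [0.0, -0.0, -1.0]]
ft_force: [0.8, 0.7, -0.4]
gripper_width: 0.0415
grip_force: 0.0
```

```bash
python3 - <<'E'
from station import robot, viewer
import cv2, numpy as np
s=robot.get_state(); print(s["time_s"],s["tool_pos"],s["qpos"],s["ft_force"],s["gripper_width"])
im=viewer.camera("scene"); cv2.imwrite("pics/s5.png",im[:,:,::-1][100:400,150:500])
for q in ("peg_0","dropper"):
    print(q,[(np.round(d["position"],3).tolist(),round(d["score"],2)) for d in viewer.pinpoint(q,"scene")][:4])
E
```

```text
21.8 [0.55809426 0.12678568 0.07846383] [9.13213813e+00 2.86593999e+01 9.12096613e+01 6.35402447e-04
 6.01291558e+01 1.24279452e+02] [ 0.79507021  0.7237319  -0.36503292] 0.0414575509043829
peg_0 [([0.555, 0.121, 0.1], 0.6), ([0.582, -0.094, 0.099], 0.58), ([0.641, -0.284, 0.0], 0.35)]
dropper [([0.69, 0.034, 0.037], 0.76)]
```

View pics/s5.png

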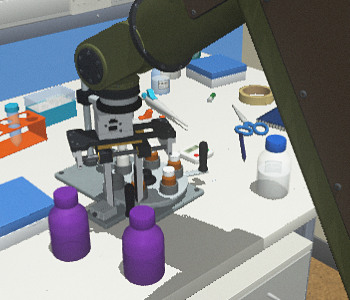

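The carousel has settled with no force left on the fingers, and the dropper reads (0.690, 0.034). I'll lift straight up, back off and check.

jog_arm --targets '[{"grip":44,"dp":[0,0,-0.01],"turn":0},{"grip":44,"dp":[0,0,-0.025],"turn":0},{"grip":44,"dp":[0,0,-0.045],"turn":0},{"grip":44,"dp":[0,0,-0.07],"turn":0},{"grip":44,"dp":[0,0,-0.095],"turn":0},{"grip":44,"dp":[0,0,-0.12],"turn":0},{"grip":44,"dp":[-0.02,0,-0.14],"turn":0},{"grip":44,"dp":[-0.05,0,-0.15],"turn":0},{"grip":44,"dp":[-0.085,0,-0.15],"turn":0},{"grip":44,"dp":[-0.12,0,-0.15],"turn":0}]'

```text
time_s: 23.2
tool_pos: [0.4485, 0.1781, 0.2297]
orientation: [[0.905, -0.425, 0.002], [-0.425, -0.905, 0.001], [0.001, -0.001, -1.0]]
ft_force: [-0.0, 0.6, 0.2]
gripper_width: 0.0411
grip_force: 0.0
```

jog_arm --targets '[{"grip":44,"dp":[-0.02,0.03,0],"turn":0},{"grip":44,"dp":[-0.02,0.06,0],"turn":0},{"grip":44,"dp":[-0.02,0.1,0],"turn":0},{"grip":44,"dp":[-0.02,0.14,0],"turn":0},{"grip":44,"dp":[-0.02,0.18,0],"turn":0},{"grip":44,"dp":[-0.02,0.22,0],"turn":0},{"grip":44,"dp":[-0.02,0.25,0],"turn":0},{"grip":44,"dp":[-0.02,0.27,0],"turn":0},{"grip":44,"dp":[-0.02,0.27,0],"turn":0},{"grip":44,"dp":[-0.02,0.27,0],"turn":0}]'

```text
time_s: 24.45
tool_pos: [0.3169, -0.0578, 0.229]
orientation: [[0.905, -0.425, 0.001], [-0.425, -0.905, -0.0], [0.001, -0.0, -1.0]]
ft_force: [0.5, 0.2, -0.3]
gripper_width: 0.0412
grip_force: 0.0
```

```bash
python3 - <<'E'
from station import robot, viewer
import cv2, numpy as np
s=robot.get_state(); print(s["time_s"],s["tool_pos"],s["ft_force"])
im=viewer.camera("scene"); cv2.imwrite("pics/s6.png",cv2.resize(im[:,:,::-1][130:400,150:500],None,fx=2,fy=2))
for q in ("hub","peg_0","dropper","vial_a","reagent_bottle","timer","freezer_box","pen"):
    print(q,[(np.round(d["position"],3).tolist(),round(d["score"],2)) for d in viewer.pinpoint(q,"scene")][:5])
E
```

```text
24.45 [ 0.31686939 -0.0577715   0.22896204] [ 0.5305091   0.21543121 -0.29364154]
hub [([0.627, 0.024, 0.037], 0.88)]
peg_0 [([0.755, 0.039, 0.102], 0.71), ([0.553, 0.118, 0.1], 0.68), ([0.582, -0.093, 0.098], 0.62)]
dropper [([0.691, 0.034, 0.034], 0.62)]
vial_a [([0.568, 0.014, 0.039], 0.78), ([0.755, 0.039, 0.102], 0.67), ([0.608, -0.036, 0.038], 0.64), ([0.591, 0.068, 0.037], 0.55), ([0.666, -0.03, 0.037], 0.54)]
reagent_bottle [([0.579, 0.233, 0.001], 0.93), ([0.466, -0.177, -0.001], 0.76), ([0.441, 0.181, 0.001], 0.75)]
timer [([0.692, -0.171, 0.003], 0.88), ([0.63, 0.023, 0.038], 0.27), ([0.571, 0.013, 0.041], 0.25), ([0.725, 0.276, -0.003], 0.15)]
freezer_box [([0.728, 0.279, -0.003], 0.61)]
pen [([0.639, -0.282, 0.001], 0.64)]
```

View pics/s6.png

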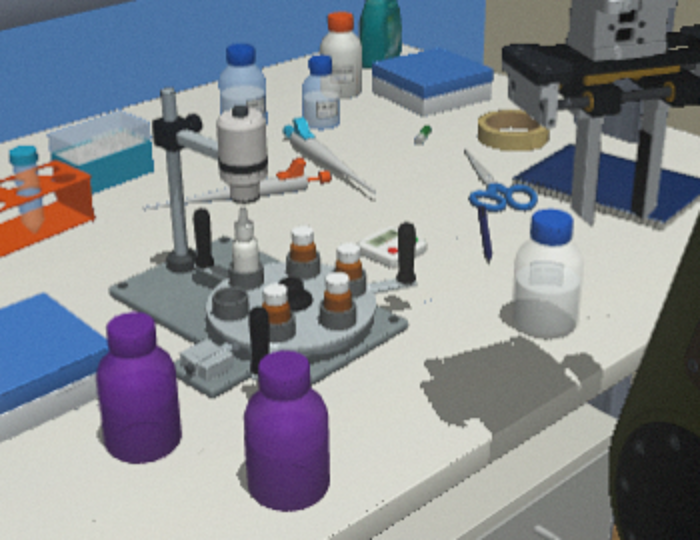

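The dropper stands under the snout at (245,245), the vials are upright and the bottle is clear at (550,275). The pegs read about 2.5° short of the stop, so I'll compare them against the start picture at pixel level.

```bash
python3 - <<'E'
from station import robot, viewer
import cv2, numpy as np
for c in("scene","top"):
    a=cv2.imread(f"pics/{c}0.png"); b=viewer.camera(c)[:,:,::-1].copy(); cv2.imwrite(f"pics/{c}7.png",b)
    P=viewer.camera_params(c); T=np.linalg.inv(np.array(P["cam_to_world"])); f=240/np.tan(np.radians(P["vfov"]/2))
    def proj(p):
        q=T[:3,:3]@p+T[:3,3]; u=q[:2]/q[2]; u=u*(1+P["k1"]*(u@u)); return u*f+[P["cx"],P["cy"]]
    for t in (125.2,-114.8,5.2):
        pk=lambda d,z=.09:proj(np.array([.63+.125*np.cos(np.radians(t+d)),.022+.125*np.sin(np.radians(t+d)),z]))
        x,y=pk(0).round().astype(int); n=14
        def dark(i):
            g=cv2.cvtColor(i,cv2.COLOR_BGR2GRAY)[y-n:y+n,x-n:x+n].astype(float); w=np.clip(45-g,0,None)
            Y,X=np.mgrid[-n:n,-n:n]; return np.array([(w*X).sum(),(w*Y).sum()])/w.sum()
        pa,pb=a[y-10:y+10,x-7:x+7],b[y-n-4:y+n+4,x-n-4:x+n+4]
        r=cv2.matchTemplate(pb,pa,cv2.TM_CCOEFF_NORMED); m=cv2.minMaxLoc(r)
        print(c,t,"dark shift",(dark(b)-dark(a)).round(1),"match",np.array(m[3])-[n+4-7,n+4-10],round(m[1],2),"px/deg",(pk(1)-pk(0)).round(2))
E
```

```text
scene 125.2 dark shift [3.9 0.1] match [4 0] 0.77 px/deg [1.17 0.13]
scene -114.8 dark shift [-2.9  0.1] match [-1 -1] 0.92 px/deg [-0.37 -0.46]
scene 5.2 dark shift [-2.7  0.5] match [-3  1] 0.89 px/deg [-0.78  0.34]
top 125.2 dark shift [1.9 2.6] match [2 3] 0.95 px/deg [0.53 0.77]
top -114.8 dark shift [ 1.2 -2.9] match [ 1 -3] 0.98 px/deg [ 0.39 -0.86]
top 5.2 dark shift [nan nan] match [-10  -2] 0.17 px/deg [-0.92  0.1 ]<stdin>:13: RuntimeWarning: invalid value encountered in divide
```

Both views agree that the carousel sits about 3.4° short of its notch, so the detent has stalled on friction. I'll take hold of the peg lightly, nudge it that last 7 mm and release.

jog_arm --targets '[{"grip":44,"dp":[0.005,-0.01,0],"turn":-7.5},{"grip":44,"dp":[0.012,-0.023,0],"turn":-15},{"grip":44,"dp":[0.019,-0.036,0],"turn":-22.5},{"grip":44,"dp":[0.026,-0.05,0],"turn":-30},{"grip":44,"dp":[0.033,-0.063,0],"turn":-37.5},{"grip":44,"dp":[0.04,-0.077,0],"turn":-45},{"grip":44,"dp":[0.047,-0.09,0],"turn":-52.5},{"grip":44,"dp":[0.054,-0.104,0],"turn":-60},{"grip":44,"dp":[0.061,-0.117,0],"turn":-67.5},{"grip":44,"dp":[0.0685,-0.1305,0],"turn":-75}]'

```text
time_s: 26.25
tool_pos: [0.4345, 0.0312, 0.2284]
orientation: [[0.641, 0.767, -0.0], [0.767, -0.641, 0.0], [-0.0, -0.0, -1.0]]
ft_force: [-0.8, 0.3, -1.0]
gripper_width: 0.0415
grip_force: 0.0
```

jog_arm --targets '[{"grip":44,"dp":[0.015,0.003,0],"turn":-8.5},{"grip":44,"dp":[0.032,0.007,0],"turn":-17},{"grip":44,"dp":[0.049,0.011,0],"turn":-25.5},{"grip":44,"dp":[0.066,0.015,0],"turn":-34},{"grip":44,"dp":[0.083,0.019,0],"turn":-42.5},{"grip":44,"dp":[0.1,0.0225,0],"turn":-51},{"grip":44,"dp":[0.117,0.0265,0],"turn":-59.5},{"grip":44,"dp":[0.132,0.03,0],"turn":-68},{"grip":44,"dp":[0.144,0.0325,0],"turn":-77},{"grip":44,"dp":[0.144,0.0325,0],"turn":-77}]'

```text
time_s: 27.5
tool_pos: [0.5519, 0.1203, 0.228]
orientation: [[-0.599, 0.8, -0.001], [0.8, 0.599, -0.0], [0.0, -0.001, -1.0]]
ft_force: [0.3, -0.2, -0.4]
gripper_width: 0.0412
grip_force: 0.0
```

jog_arm --targets '[{"grip":44,"dp":[0,0,0.02],"turn":0},{"grip":44,"dp":[0,0,0.045],"turn":0},{"grip":44,"dp":[0,0,0.07],"turn":0},{"grip":44,"dp":[0,0,0.09],"turn":0},{"grip":44,"dp":[0,0,0.11],"turn":0},{"grip":44,"dp":[0,0,0.125],"turn":0},{"grip":44,"dp":[0,0,0.138],"turn":0},{"grip":44,"dp":[0,0,0.147],"turn":0},{"grip":44,"dp":[0,0,0.149],"turn":0},{"grip":44,"dp":[0,0,0.149],"turn":0}]'

```text
time_s: 28.75
tool_pos: [0.5519, 0.1201, 0.0797]
orientation: [[-0.6, 0.8, 0.0], [0.8, 0.6, 0.0], [-0.0, 0.0, -1.0]]
ft_force: [0.2, -1.2, 0.2]
gripper_width: 0.0415
grip_force: 0.0
```

jog_arm --targets '[{"grip":35,"dp":[0,0,0],"turn":0},{"grip":30,"dp":[0,0,0],"turn":0},{"grip":25,"dp":[0,0,0],"turn":0},{"grip":20,"dp":[0,0,0],"turn":0},{"grip":15,"dp":[0,0,0],"turn":0},{"grip":10,"dp":[0,0,0],"turn":0},{"grip":10,"dp":[0,0,0],"turn":0},{"grip":10,"dp":[0,0,0],"turn":0},{"grip":10,"dp":[0,0,0],"turn":0},{"grip":10,"dp":[0,0,0],"turn":0}]' --squeeze 8

```text
time_s: 30.0
tool_pos: [0.5518, 0.12, 0.0795]
orientation: [[-0.6, 0.8, 0.0], [0.8, 0.6, 0.0], [-0.0, 0.0, -1.0]]
ft_force: [0.2, 1.3, -0.1]
gripper_width: 0.0174
grip_force: 8.0
```

```bash
cat > ang.py <<'E'
from station import robot, viewer
import cv2, numpy as np
s=robot.get_state(); print(s["time_s"],s["tool_pos"].round(4) if hasattr(s["tool_pos"],"round") else s["tool_pos"],np.round(s["ft_force"],2),s["gripper_width"])
for c,ts in(("scene",(125.2,-114.8,5.2)),("top",(-114.8,125.2))):
    a=cv2.imread(f"pics/{c}0.png"); b=viewer.camera(c)[:,:,::-1].copy()
    P=viewer.camera_params(c); T=np.linalg.inv(np.array(P["cam_to_world"])); f=240/np.tan(np.radians(P["vfov"]/2))
    def proj(p):
        q=T[:3,:3]@p+T[:3,3]; u=q[:2]/q[2]; u=u*(1+P["k1"]*(u@u)); return u*f+[P["cx"],P["cy"]]
    for t in ts:
        pk=lambda d:proj(np.array([.63+.125*np.cos(np.radians(t+d)),.022+.125*np.sin(np.radians(t+d)),.09]))
        x,y=pk(0).round().astype(int); n=18
        up=lambda i:cv2.resize(i,None,fx=5,fy=5,interpolation=cv2.INTER_CUBIC)
        r=cv2.matchTemplate(up(b[y-n:y+n,x-n:x+n]),up(a[y-10:y+10,x-7:x+7]),cv2.TM_CCOEFF_NORMED); m=cv2.minMaxLoc(r)
        sh=(np.array(m[3])/5-[n-7,n-10]); g=pk(1)-pk(0)
        print(c,t,"shift",sh.round(1),round(m[1],2),"deg",round(float(sh@g/(g@g)),2))
E
python3 ang.py
```

```text
30.0 [0.5518 0.12   0.0795] [ 0.22  1.31 -0.07] 0.017449958203372046
scene 125.2 shift [ 2.2 -1. ] 0.82 deg 1.76
scene -114.8 shift [-1.2 -1. ] 0.93 deg 2.57
scene 5.2 shift [-2.2  3.6] 0.49 deg 4.05
top -114.8 shift [ 1.2 -2.8] 0.99 deg 3.21
top 125.2 shift [8.2 8. ] 0.55 deg 12.07
```

jog_arm --targets '[{"grip":10,"dp":[0,0.001,0],"turn":0.5},{"grip":10,"dp":[0,0.002,0],"turn":1},{"grip":10,"dp":[0,0.003,0],"turn":1.5},{"grip":10,"dp":[0,0.004,0],"turn":2},{"grip":10,"dp":[0,0.005,0],"turn":2.5},{"grip":10,"dp":[0,0.006,0],"turn":3},{"grip":10,"dp":[0,0.007,0],"turn":3.3},{"grip":10,"dp":[0,0.0075,0],"turn":3.5},{"grip":10,"dp":[0,0.0075,0],"turn":3.5},{"grip":10,"dp":[0,0.0075,0],"turn":3.5}]'

```text
time_s: 31.35
tool_pos: [0.5578, 0.1245, 0.0795]
orientation: [[-0.55, 0.835, 0.0], [0.835, 0.55, -0.0], [-0.0, 0.0, -1.0]]
ft_force: [-1.6, -0.6, 2.0]
gripper_width: 0.0169
grip_force: 8.0
```

```bash
python3 ang.py
```

```text
31.35 [0.5578 0.1245 0.0795] [-1.61 -0.58  1.97] 0.01690121627644344
scene 125.2 shift [-1.8 -1.8] 0.79 deg -1.68
scene -114.8 shift [0. 0.] 1.0 deg 0.0
scene 5.2 shift [-0.4  8. ] 0.46 deg 4.18
top -114.8 shift [0. 0.] 1.0 deg 0.0
top 125.2 shift [6.2 8. ] 0.55 deg 10.85
```

The peg that is clear of the gripper now matches its start picture exactly in both views. I'll open gradually, lift and recheck.

jog_arm --targets '[{"grip":20,"dp":[0,0,0],"turn":0},{"grip":28,"dp":[0,0,0],"turn":0},{"grip":36,"dp":[0,0,0],"turn":0},{"grip":44,"dp":[0,0,0],"turn":0},{"grip":44,"dp":[0,0,0],"turn":0},{"grip":44,"dp":[0,0,-0.01],"turn":0},{"grip":44,"dp":[0,0,-0.035],"turn":0},{"grip":44,"dp":[0,0,-0.065],"turn":0},{"grip":44,"dp":[0,0,-0.1],"turn":0},{"grip":44,"dp":[0,0,-0.14],"turn":0}]'

```text
time_s: 32.7
tool_pos: [0.5575, 0.1245, 0.2211]
orientation: [[-0.55, 0.835, -0.0], [0.835, 0.55, 0.0], [0.0, -0.0, -1.0]]
ft_force: [0.5, -0.4, -0.7]
gripper_width: 0.0414
grip_force: 0.0
```

jog_arm --targets '[{"grip":44,"dp":[0.01,-0.02,-0.01],"turn":0},{"grip":44,"dp":[0.01,-0.05,-0.01],"turn":0},{"grip":44,"dp":[0.01,-0.08,-0.01],"turn":0},{"grip":44,"dp":[0.0,-0.12,-0.01],"turn":0},{"grip":44,"dp":[-0.02,-0.16,-0.01],"turn":0},{"grip":44,"dp":[-0.04,-0.2,-0.01],"turn":0},{"grip":44,"dp":[-0.06,-0.23,-0.01],"turn":0},{"grip":44,"dp":[-0.07,-0.25,-0.01],"turn":0},{"grip":44,"dp":[-0.07,-0.25,-0.01],"turn":0},{"grip":44,"dp":[-0.07,-0.25,-0.01],"turn":0}]'

```text
time_s: 33.95
tool_pos: [0.3877, -0.071, 0.2298]
orientation: [[-0.55, 0.835, 0.001], [0.835, 0.55, -0.0], [-0.0, 0.001, -1.0]]
ft_force: [-0.3, -0.1, 0.1]
gripper_width: 0.0414
grip_force: 0.0
```

```bash
python3 ang.py; python3 - <<'E'
from station import viewer
import cv2
im=viewer.camera("scene"); cv2.imwrite("pics/s9.png",cv2.resize(im[:,:,::-1][130:400,150:500],None,fx=2,fy=2))
E
```

```text
33.95 [ 0.3877 -0.071   0.2298] [-0.28 -0.12  0.11] 0.04142492971187722
scene 125.2 shift [0.2 0. ] 0.91 deg 0.17
scene -114.8 shift [0. 0.] 1.0 deg 0.0
scene 5.2 shift [0. 0.] 0.99 deg 0.0
top -114.8 shift [ 0.  -0.2] 1.0 deg 0.19
top 125.2 shift [0. 0.] 1.0 deg 0.0
```

View pics/s9.png

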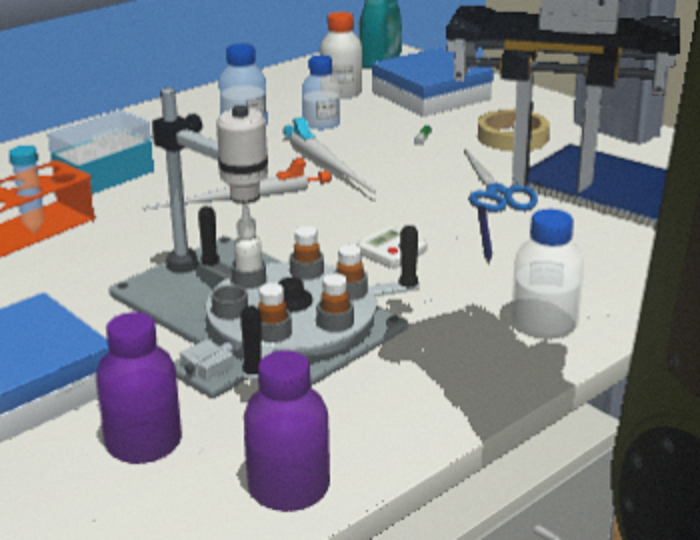

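The carousel is in its stop, with all three pegs within 0.2° of their start positions. The dropper is centred under the snout at (247,250), all four vials are upright and the reagent bottle stands clear at (550,275). I'm handing in.

```bash
python3 -c "
from station import robot
print(robot.sign_off())"
```

```text
the job is handed in; nothing more can be done
None
```

The job is handed in: the reagent bottle stands upright on the bench clear of the pegs, the dropper bottle is under the detector with the carousel in its stop (after a second nudge of about 3° by the peg), the vials are upright, and nothing else was moved.

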